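# Bring the tray counter up to its mark

### The job

Bring the bakery's tray counter up to its mark: with a fingertip, flick the paddles at the edge of the star-shaped wheel so that it clicks round clockwise (seen from above) until its steel bar points at the fixed wedge on the housing, and stop there, not a click too far. Leave the wheel of the other counter, the plain round disc, as it is, and do not pick up, push aside or knock over anything else on the bench.

Things in the scene. Friction and masses are not known exactly. Their poses are not given: they have to be found in the camera images.
- tray_counter: Tray counter, bolted down. Origin: underside of its base plate, straight below the wheel's axis; z up; +x points from the axis to the mark. Base plate 150 x 150 mm, 10 mm thick; round plinth of radius 38 mm up to z = 41 mm carries the star wheel. A white housing block 45 mm deep, 150 mm wide, 66 mm tall (72 with the wedge) stands beyond the wheel, from 90 to 135 mm along +x
- star_hub (a point): On the star wheel's axis, at its upper face (58 mm above the bench). Black wheel, 14 mm thick (z = 44 to 58 mm): disc of radius 42 mm with eight straight paddles 45 degrees apart, 10 mm wide, reaching out to radius 72 mm. Between the paddles, outside radius 42 mm, there is free space down to the base plate
- star_wheel (a joint): Star wheel angle, rad, growing clockwise seen from above; 0 = bar at the mark. A spring catch holds it every 45 degrees (0.785 rad), a paddle in line with the mark; it starts 2, 3 or 4 clicks short (-1.57, -2.36 or -3.14). About 3 to 6 N sideways on a paddle's end moves it; pushed past half a click and let go it snaps on to the next catch, pushed less it springs back
- bar_tip (a point): outer end of the raised steel bar (7 mm wide, 5 mm high, top at z = 63 mm) that lies along one paddle of the star wheel, from the hub to radius 70 mm
- tray_counter_mark (a point): point of the fixed black wedge (a diamond plate, 34 mm across, 6 mm thick, lying on the housing's front edge), 77 mm from the wheel's axis, 69 mm above the bench: where the bar must point
- disc_counter: the other counter, bolted down; same base and housing and same frame, but its wheel is a plain round disc of radius 62 mm without paddles, turning easily; leave it alone
- disc_tip (a point): outer end of the steel bar on the plain disc, 58 mm from its axis
- nozzle_a: loose steel piping nozzle, cone 28 mm wide at the foot, 48 mm tall; origin at the centre of its underside; bystander
- nozzle_b: loose steel piping nozzle, cone 30 mm wide at the foot, 42 mm tall; origin at the centre of its underside; bystander
- cutter: loose steel ring cutter, 60 mm across, 35 mm tall; origin at the centre of its underside; bystander
- jar: loose amber jar with white lid, 60 mm across, 85 mm tall; origin at the centre of its underside; bystander
- spatula: loose spatula lying flat on the bench; bystander
- dough_scraper: loose white dough scraper lying flat, 110 x 130 mm, 14 mm high at its rolled edge; origin at the centre of its underside; bystander

How it is judged:
At the end, for the whole second after the job is handed in: The star wheel rests in the catch at which its bar points at the wedge (within 0.15 rad), having been turned clockwise; the plain disc has not turned (its bar's end within 8 mm of its start) and no loose thing has moved more than 30 mm or been lifted (value of joint star_wheel between -0.15 and 0.15 rad and velocity of joint star_wheel between -0.1 and 0.1 rad/s and horizontal distance between bar_tip and tray_counter_mark below 0.018 m and not (distance of disc_tip from where it was at the start of the episode above 0.008 m) and distance of each of nozzle_a, nozzle_b, cutter, jar, spatula, dough_scraper from where it was at the start of the episode below 0.03 m); the robot touches nothing.
It fails at once if the star wheel is turned past the mark (more than 0.6 of a click beyond it) (value of joint star_wheel above 0.471239 rad).
It fails at once if the star wheel is turned back anticlockwise beyond its earliest start (value of joint star_wheel below -3.73064 rad).
It fails at once if the tray counter is pushed with the arm or the gripper's body instead of the fingers (contact force between the arm and tray_counter above 2 N).
It fails at once if the plain disc of the other counter is turned (distance of disc_tip from where it was at the start of the episode above 0.008 m).
It fails at once if a loose thing is pushed aside or lifted (moved more than 30 mm) or knocked over (distance of any of nozzle_a, nozzle_b, cutter, jar, spatula, dough_scraper from where it was at the start of the episode above 0.03 m or angle between any of nozzle_a, nozzle_b, cutter, jar's own z axis and vertical above 0.6 rad).
It also fails if it takes over 64 s, if anything falls off the work surface, if the arm or the gripper's body presses on something with over 40 N, if the wrist force passes 120 N, or if a joint passes its speed limit or range.

### The arm

A 6-joint arm with a two-finger parallel gripper is mounted at the origin on the work surface. World frame = base frame: x ahead of the robot, y to its left, z up, the work surface at z = 0. Lengths are in m, angles in rad, forces in N, time in s.
With the tool pointing down it reaches from about 0.15 to 0.775 m from the base axis. Payload 6.1 kg.
Tool frame: the origin (TCP) lies on the centre line of the jaws, within the pads' length; the fingertips stand 14 mm ahead of it and the grasp point (between the pads) lies 5 mm behind it; x points along the fingers, y is the direction in which the jaws open and shut, and the axes are right-handed (so a half turn about x gives the same grasp; the last joint's range is limited). The gripper opens to 85 mm and grips with 20 to 120 N. Pads are 22 mm wide; open, the fingers measure 114 mm over their backs; the gripper's body (76 mm by 85 mm) begins 54 mm behind the grasp point. The pads swing forward as they close: fully open they stand 13 mm farther back than shut.
Start: joints at [-1.299, 0.126, -0.04, 1.405, 0, 1.571], TCP at [0.141, -0.506, 0.245] pointing down, gripper open.
Joint ranges: [-2.72, 2.72], [-0.95, 1.95], [-1.27, 1.35], [-1.78, 2.02], [-1.46, 1.47], [-3.14, 3.14]. Speed limits (rad/s): [2.39, 2.39, 3.01, 3.14, 3.14, 3.14].

### API

Orientations are given as [roll, pitch, yaw] about the fixed x, y, z axes, in that order (R = Rz(yaw) Ry(pitch) Rx(roll)).
In Python, from rig import * gives the robot as it stands. Calls block until the motion is done:
- move_ptp(position, orientation): joint-space move of the TCP to a pose.
- move_l(position, rotation=None, feed=0.15): straight line of the TCP; rotation=None keeps the orientation; feed is the mean speed in m/s.
- movej(angles): joint-space move.
- gripper_to(opening): opening from 0.0 (shut) to 1.0 (fully open); the grip force is fixed at half the most; returns when the fingers have stopped.
- wait(seconds).
- solve_ik(position, orientation): joint angles nearest the present ones, or None.
- sense(): the state.
- camera(name): name is "scene" or "side" or "wrist"; returns a dict with "img" (480x640x3 uint8, red, green, blue), "intrinsics" (3x3 intrinsics, pixels), "k1" (the pictures are not rectified: a ray, as slopes to the right and down, at radius r is drawn at 1 + k1 r^2 times it, then the intrinsics apply), "rvec" (rotation vector, rad) and "tvec" (3), from world to camera coordinates, as OpenCV has them. Camera axes: x right, y down, z forward; pixel columns grow to the right and rows downward; lengths in m; the calibration is good to about 2 mm. A picture is of the moment at which its call begins. There is no depth.
A pose or a line that the arm cannot do raises MotionError and nothing moves.
- finish_job(): hands the job in, once; it reports no verdict.
The state is a dict: "time_s": time; "qpos": joint angles; "joint_velocities": joint speeds; "effort": joint torques, N m; "tcp_pos": TCP position; "ee_rot": TCP orientation; "wrist_force": force on the tool from outside, world axes, zero at the start; "moment": the same for the moment, N m; "finger_gap": opening from 0.0 (shut) to 1.0 (fully open).
Only numpy, scipy, OpenCV 4.12 (cv2) and the standard library are available. Lean on these libraries where they do the work, as an engineer would, in place of code of your own. Each camera call takes 0.05 s, during which the arm holds its last target.

## Working session

There is one attempt and no reset: what is moved stays moved. The work goes in short steps, each a Python script; the robot and the scene stay as the last script left them, time stands still between calls to the robot, and variables do not carry over. Pictures are saved under pics/ and viewed, and the job is handed in when it is done.

```bash
mkdir -p pics; ls
python3 - <<'E'
from rig import *
import cv2
for n in ("scene","side","wrist"):
    c=camera(n); cv2.imwrite(f"pics/{n}0.png",c["img"][:,:,::-1]); print(n,c["intrinsics"],c["k1"],c["rvec"],c["tvec"])
print(sense())
E
```

```text
pics
scene [[433.99143006   0.         319.13736111]
 [  0.         433.99143006 235.43665112]
 [  0.           0.           1.        ]] 0.005739125084435235 [ 1.88104208  1.66544087 -0.66380402] [-0.04260761 -0.3640392   1.56028075]
side [[517.18907775   0.         325.86837357]
 [  0.         517.18907775 247.14859877]
 [  0.           0.           1.        ]] -0.11272589511339454 [ 0.39709912 -2.76599776  1.14705669] [0.53235258 0.14714867 1.02714791]
wrist [[385.09418678   0.         319.99249085]
 [  0.         385.09418678 235.45172204]
 [  0.           0.           1.        ]] 0.021622835412649272 [-2.32608514  1.76508127  0.23847428] [-0.52405147 -0.03432225  0.37878611]
{'time_s': 0.15, 'qpos': array([-1.29902671e+00,  1.26286293e-01, -4.03508218e-02,  1.40539648e+00,
        9.15116140e-06,  1.57079032e+00]), 'joint_velocities': array([-2.90770103e-04, -1.73796872e-03,  4.63234197e-03,  7.37806453e-04,
       -8.78066409e-05, -5.64110821e-04]), 'effort': array([-1.21775083e-04, -4.36276817e+01,  3.53148437e+01,  1.36519087e-02,
        6.22861080e-05, -7.01570002e-06]), 'tcp_pos': array([ 0.14085532, -0.5054565 ,  0.24469535]), 'ee_rot': array([-1.57819848,  1.56955903,  1.83516979]), 'wrist_force': array([ 0.75606242,  0.34942549, -0.12195278]), 'moment': array([-0.04709993, -0.0045911 ,  0.01672722]), 'finger_gap': 0.9995521104706402}
```

View pics/scene0.png

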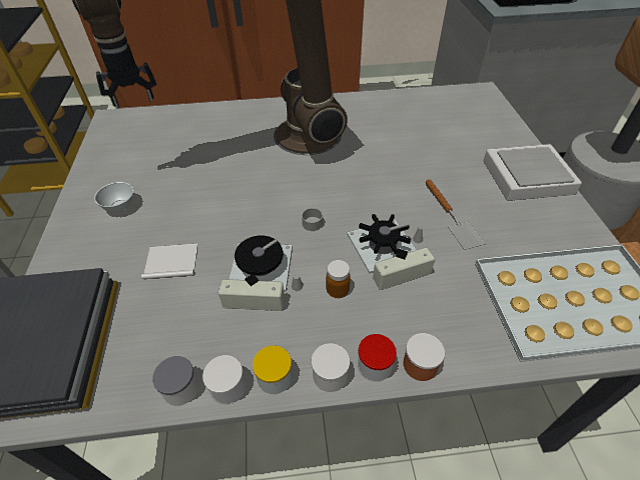

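View pics/side0.png

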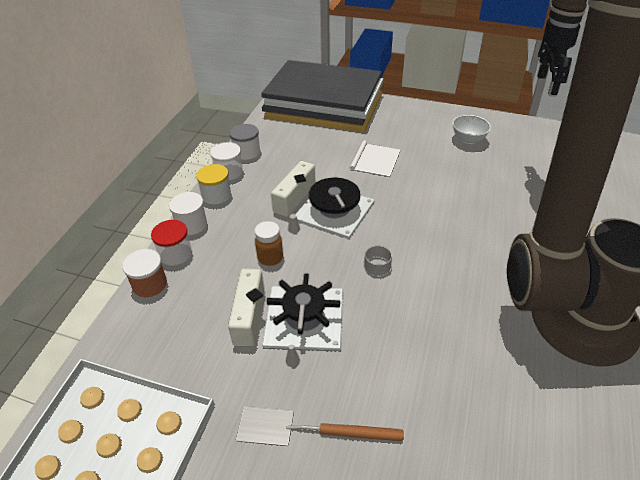

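View pics/wrist0.png

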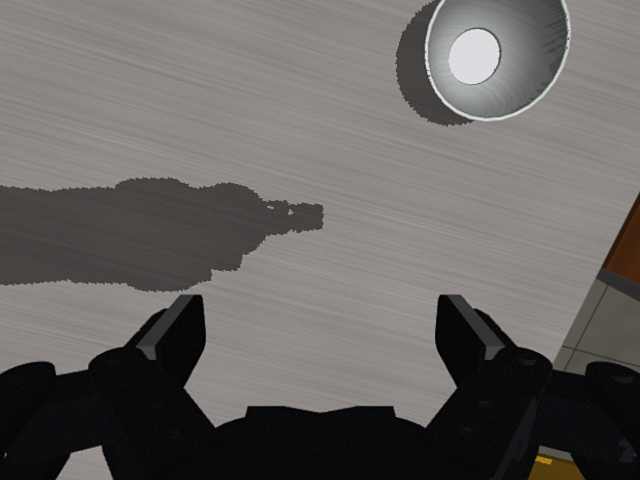

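The scene view shows the star wheel near (384,234), the disc counter near (260,255), the jar near (338,280), the cutter at (312,218), and a nozzle by the star counter at (419,233). I'll enlarge these areas.

Run:
```python
import cv2
a=cv2.imread("pics/scene0.png")[190:310,290:450]; cv2.imwrite("pics/sc_crop.png",cv2.resize(a,None,fx=5,fy=5,interpolation=cv2.INTER_CUBIC))
a=cv2.imread("pics/side0.png")[240:390,200:400]; cv2.imwrite("pics/si_crop.png",cv2.resize(a,None,fx=4,fy=4,interpolation=cv2.INTER_CUBIC))
```

```text
(no output)
```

View pics/sc_crop.png

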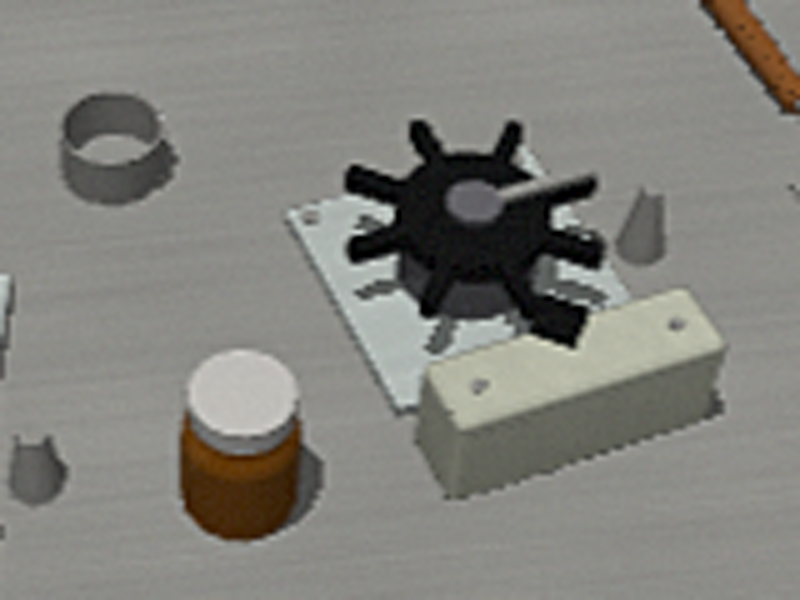

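View pics/si_crop.png

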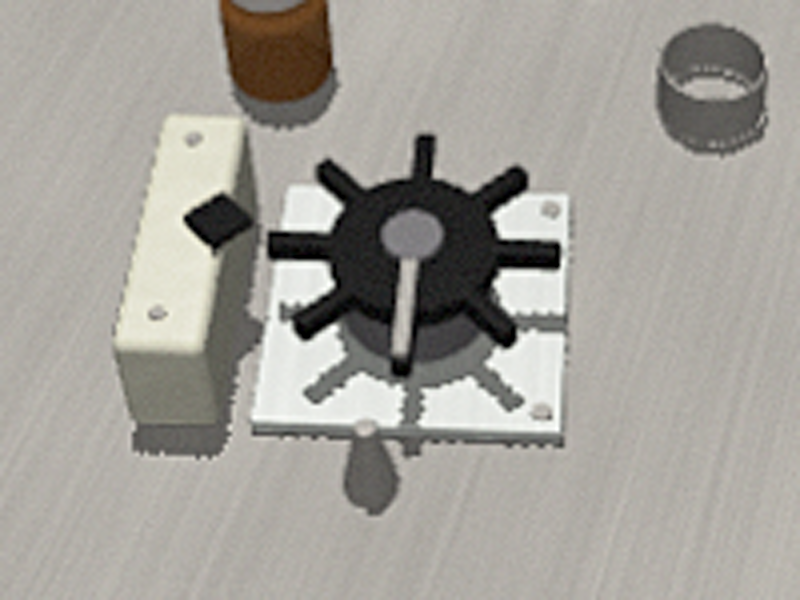

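The bar is two paddles anticlockwise of the wedge in both views, so the wheel needs 2 clicks (start ≈ -1.57). Next I triangulate the hub, the mark, the bar tip and the nearby loose items.

```bash
cat > h.py <<'E'
import numpy as np, cv2
K={'scene':(433.99143006,319.13736111,235.43665112,0.005739125084435235,[1.88104208,1.66544087,-0.66380402],[-0.04260761,-0.3640392,1.56028075]),
'side':(517.18907775,325.86837357,247.14859877,-0.11272589511339454,[0.39709912,-2.76599776,1.14705669],[0.53235258,0.14714867,1.02714791])}
def ray(n,uv):
    f,cx,cy,k1,rv,tv=K[n]; A=np.array([[f,0,cx],[0,f,cy],[0,0,1]])
    p=cv2.undistortPoints(np.array([[uv]],float),A,np.array([k1,0,0,0]))[0,0]
    R=cv2.Rodrigues(np.array(rv))[0]; o=-R.T@np.array(tv); return o,R.T@np.array([p[0],p[1],1])
def atz(n,uv,z):
    o,d=ray(n,uv); return (o+d*(z-o[2])/d[2]).round(4)
def proj(n,P):
    f,cx,cy,k1,rv,tv=K[n]; return cv2.projectPoints(np.array(P,float).reshape(-1,3),np.array(rv),np.array(tv),np.array([[f,0,cx],[0,f,cy],[0,0,1]]),np.array([k1,0,0,0]))[0][:,0]
def tri(a,b):
    (o1,d1),(o2,d2)=ray('scene',a),ray('side',b)
    s=np.linalg.lstsq(np.c_[d1,-d2],o2-o1,rcond=None)[0]; p,q=o1+d1*s[0],o2+d2*s[1]
    return ((p+q)/2).round(4),np.linalg.norm(p-q).round(4)
sc=lambda u,v:(290+(u+.5)/5-.5,190+(v+.5)/5-.5)
si=lambda u,v:(200+(u+.5)/4-.5,240+(v+.5)/4-.5)
E
python3 - <<'E'
from h import *
print('cap',tri(sc(475,201),si(412,235)), atz('scene',sc(475,201),.063),atz('side',si(412,235),.063))
print('bar',tri(sc(597,180),si(400,356)),atz('scene',sc(597,180),.063),atz('side',si(400,362),.063))
print('mark',atz('side',si(253,220),.072), 'farcorner',atz('side',si(183,217),.072),atz('scene',sc(575,348),.072))
print('plate corners side z.01',[atz('side',si(*p),.01) for p in((252,425),(564,435),(570,193))],'scene',atz('scene',sc(287,212),.01))
print('nozzle',atz('scene',sc(640,255),.003),atz('side',si(370,505),.0))
print('jar',atz('scene',sc(243,375),.085)); print('cutter',atz('scene',sc(112,118),.035))
E
```

```text
cap (array([0.5561, 0.153 , 0.0622]), np.float64(0.0003)) [0.557  0.1528 0.063 ] [0.5558 0.1535 0.063 ]
bar (array([0.5418, 0.2214, 0.0567]), np.float64(0.0056)) [0.5502 0.2206 0.063 ] [0.5374 0.2263 0.063 ]
mark [0.6295 0.1729 0.072 ] farcorner [0.6627 0.1807 0.072 ] [0.6692 0.1771 0.072 ]
plate corners side z.01 [array([0.6083, 0.2454, 0.01  ]), array([0.4639, 0.2091, 0.01  ]), array([0.5012, 0.0627, 0.01  ])] scene [0.5034 0.0627 0.01  ]
nozzle [0.5541 0.2525 0.003 ] [0.5422 0.2656 0.    ]
jar [0.6758 0.0108 0.085 ]
cutter [ 0.4413 -0.0289  0.035 ]
```

Run:
```python
from h import *
C=np.array([.5555,.1535]); psi=np.radians(14.4)
def loc(r,a,z): a=psi+np.radians(a); return [C[0]+r*np.cos(a),C[1]+r*np.sin(a),z]
for n,(x0,y0,w,h,f) in {'scene':(290,190,160,120,5),'side':(200,240,200,150,4)}.items():
    im=cv2.resize(cv2.imread(f"pics/{n}0.png")[y0:y0+h,x0:x0+w],None,fx=f,fy=f)
    P=[loc(72,a,.058) if 0 else loc(.072,a,.058) for a in range(0,360,45)]+[loc(.077,0,.069),loc(.07,90,.063)]
    P+=[loc(.062,a,.058) for a in(247.5,202.5,157.5)]
    for i,p in enumerate(proj(n,P)):
        q=((p-[x0,y0]+.5)*f).astype(int); cv2.circle(im,tuple(map(int,q)),4,(0,0,255) if i<8 else (0,255,0) if i<10 else (255,0,0),-1)
    cv2.imwrite(f"pics/ov_{n}.png",im)
```

```text
(no output)
```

View pics/ov_scene.png

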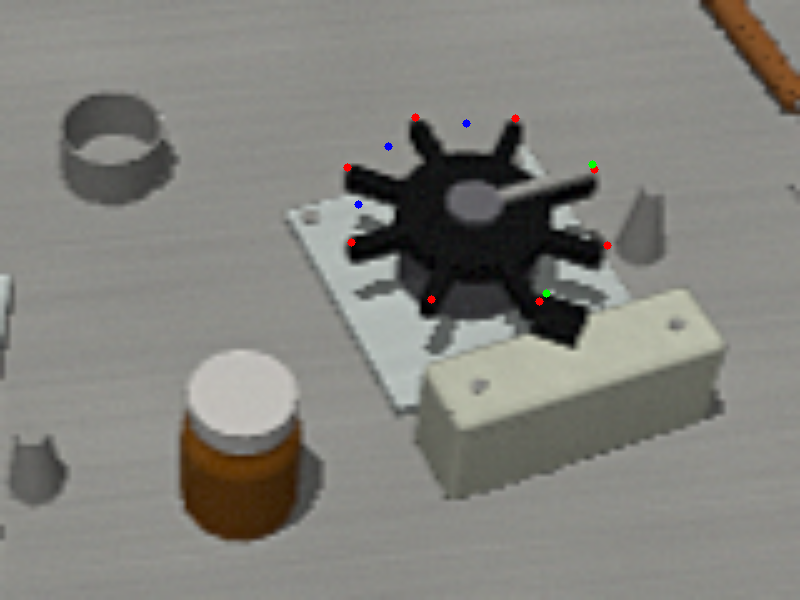

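View pics/ov_side.png

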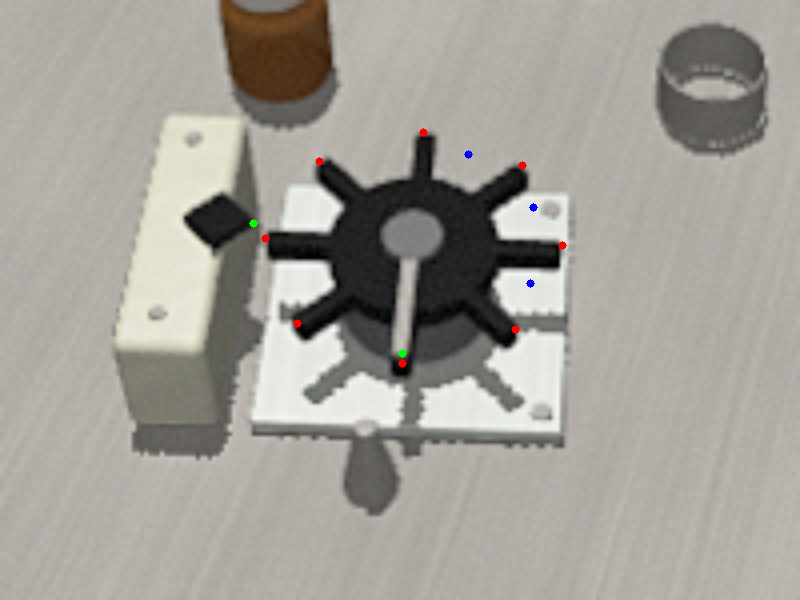

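The model overlay fits both views to about 1–2 mm. Next I check IK along the arc, then shut the gripper and hover over the starting gap.

```bash
cat >> h.py <<'E'
from scipy.spatial.transform import Rotation as Ro
C=np.array([.5555,.1535]); psi=np.radians(14.4)
def pose(deg,z,r=.062,flip=0):
    a=psi+np.radians(deg); t=a+np.pi*flip
    x=np.array([0,0,-1.]); y=np.array([np.cos(t),np.sin(t),0]); R=np.c_[x,y,np.cross(x,y)]
    return [C[0]+r*np.cos(a),C[1]+r*np.sin(a),z], list(Ro.from_matrix(R).as_euler('xyz'))
E
python3 - <<'E' 2>&1 | grep -v Gimbal
from rig import *; from h import *
for fl in (0,1):
    for d in (247.5,225,202.5,180,157.5):
        p,o=pose(d,.053,flip=fl); q=solve_ik(p,o); print(fl,d,None if q is None else np.round(q,2))
gripper_to(0.0); print(sense()['finger_gap'],sense()['time_s'])
E
```

```text
0 247.5 [ 0.17  0.25 -0.32  1.    0.   -2.83]
0 225 [ 0.19  0.21 -0.37  0.99  0.   -2.42]
0 202.5 [ 0.23  0.19 -0.4   0.99  0.   -1.99]
0 180 [ 0.27  0.18 -0.41  0.98  0.   -1.55]
0 157.5 [ 0.32  0.19 -0.4   0.99  0.   -1.11]
1 247.5 [ 0.17  0.25 -0.32  1.    0.    0.31]
1 225 [ 0.19  0.21 -0.37  0.99  0.    0.72]
1 202.5 [ 0.23  0.19 -0.4   0.99  0.    1.15]
1 180 [ 0.27  0.18 -0.41  0.98  0.    1.59]
1 157.5 [ 0.32  0.19 -0.4   0.99  0.    2.03]
-0.0006714387420562812 0.9167
```

```bash
python3 - <<'E' 2>&1 | grep -v Gimbal
from rig import *; from h import *
p,o=pose(247.5,.16,flip=1); move_ptp(p,o); move_l(pose(247.5,.085)[0],feed=.1)
s=sense(); print(s['time_s'],s['tcp_pos'],s['wrist_force'])
for n,(x0,y0,w,h,f) in {'scene':(250,110,240,180,3),'side':(200,150,240,180,3),'wrist':(0,0,640,480,1)}.items():
    im=camera(n)["img"][y0:y0+h,x0:x0+w,::-1]; cv2.imwrite(f"pics/hov_{n}.png",cv2.resize(im,None,fx=f,fy=f))
E
```

```text
4.3917 [0.54719602 0.09214623 0.08563429] [ 1.12626679 -0.33262528  0.50959404]
```

View pics/hov_scene.png

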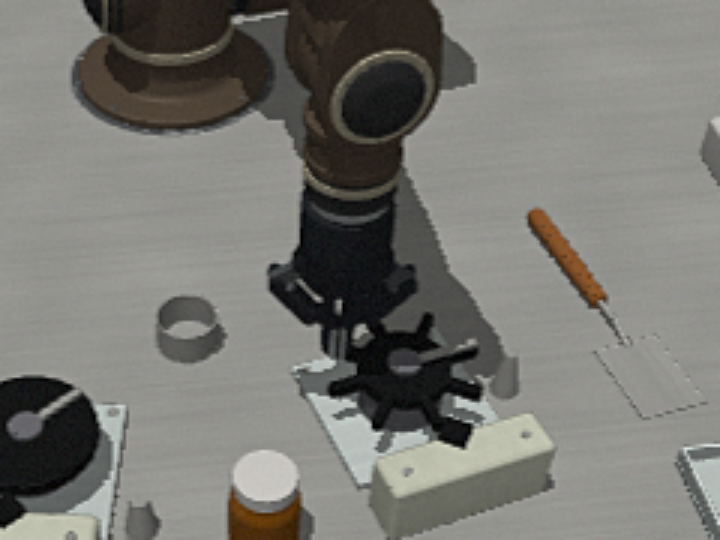

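View pics/hov_side.png

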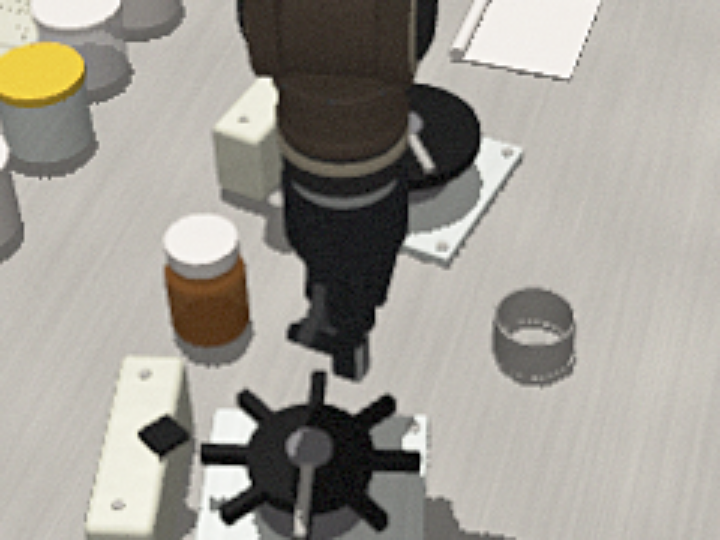

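View pics/hov_wrist.png

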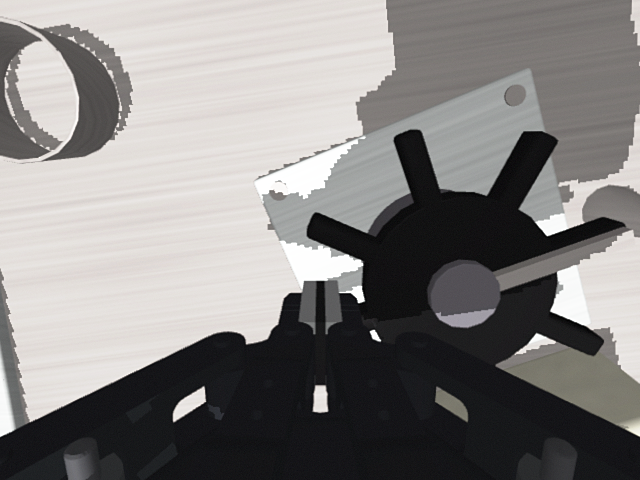

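The shut fingertips hover over the chosen gap on the robot's left-of-view side, clear of the jar and cutter. Now I descend, checking for contact.

```bash
cat >> h.py <<'E'
RR=.066; ZZ=.057
E
python3 - <<'E' 2>&1 | grep -v Gimbal
from rig import *; from h import *
move_l(pose(247.5,.085,RR)[0],feed=.05)
for z in (.07,ZZ):
    move_l(pose(247.5,z,RR)[0],feed=.04); s=sense(); print(s['time_s'],s['tcp_pos'],s['wrist_force'])
for n,(x0,y0,w,h,f) in {'scene':(290,150,180,135,4),'wrist':(0,0,640,480,1)}.items():
    im=camera(n)["img"][y0:y0+h,x0:x0+w,::-1]; cv2.imwrite(f"pics/dn_{n}.png",cv2.resize(im,None,fx=f,fy=f))
E
```

```text
5.3167 [0.54595633 0.08812675 0.06962618] [0.65478108 0.24197513 0.14633262]
5.7917 [0.54594921 0.08810827 0.05667692] [-0.87684334 -0.33127602  0.00475786]
```

View pics/dn_scene.png

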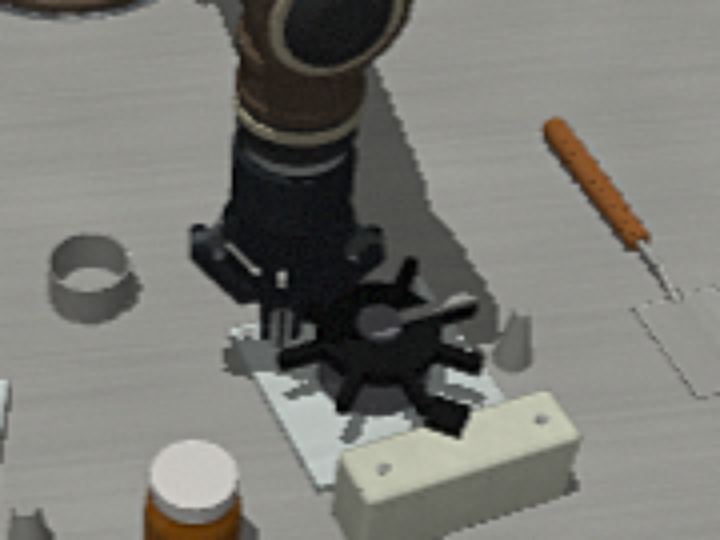

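View pics/dn_wrist.png

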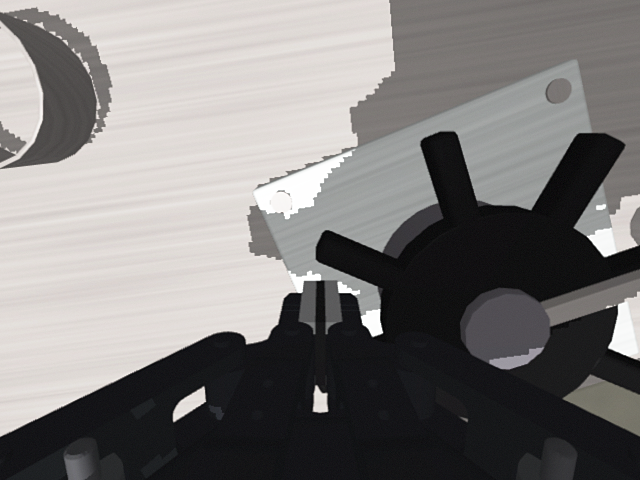

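The finger is down in the gap and there is no contact force. I'll push one 45° arc with the finger turning along with the wheel, then look.

```bash
cat > arc.py <<'E'
from rig import *; from h import *
import sys
a,b,tag=float(sys.argv[1]),float(sys.argv[2]),sys.argv[3]
n=max(1,round(abs(b-a)/7.5))
for d in np.linspace(a,b,n+1)[1:]:
    p,o=pose(d,ZZ,RR,1); move_l(p,o,feed=.03); s=sense(); print(round(s['time_s'],2),d,s['tcp_pos'].round(4),s['wrist_force'].round(1))
wait(.4); print(sense()['wrist_force'].round(1))
for n,(x0,y0,w,h,f) in {'scene':(290,150,180,135,4),'wrist':(0,0,640,480,1),'side':(200,220,200,150,4)}.items():
    im=camera(n)["img"][y0:y0+h,x0:x0+w,::-1]; cv2.imwrite(f"pics/{tag}_{n}.png",cv2.resize(im,None,fx=f,fy=f))
E
python3 arc.py 247.5 202.5 p1 2>&1 | grep -v Gimbal
```

```text
6.33 240.0 [0.538  0.0899 0.0573] [-1.  -0.7  0.3]
6.78 232.5 [0.5303 0.0927 0.0572] [ 2.5 -0.6  0.1]
7.22 225.0 [0.5225 0.0967 0.0572] [3.6 0.  0.1]
7.66 217.5 [0.5139 0.1017 0.0567] [-0.2 -0.3  0. ]
8.1 210.0 [0.5081 0.1073 0.0569] [-0.1  1.2  0.1]
8.54 202.5 [0.5028 0.1138 0.057 ] [ 0.6 -0.3 -0.4]
[ 0.3 -0.3  0.6]
```

```bash
ls pics
```

```text
dn_scene.png
dn_wrist.png
hov_scene.png
hov_side.png
hov_wrist.png
ov_scene.png
ov_side.png
p1_scene.png
p1_side.png
p1_wrist.png
sc_crop.png
scene0.png
si_crop.png
side0.png
wrist0.png
```

View pics/p1_side.png

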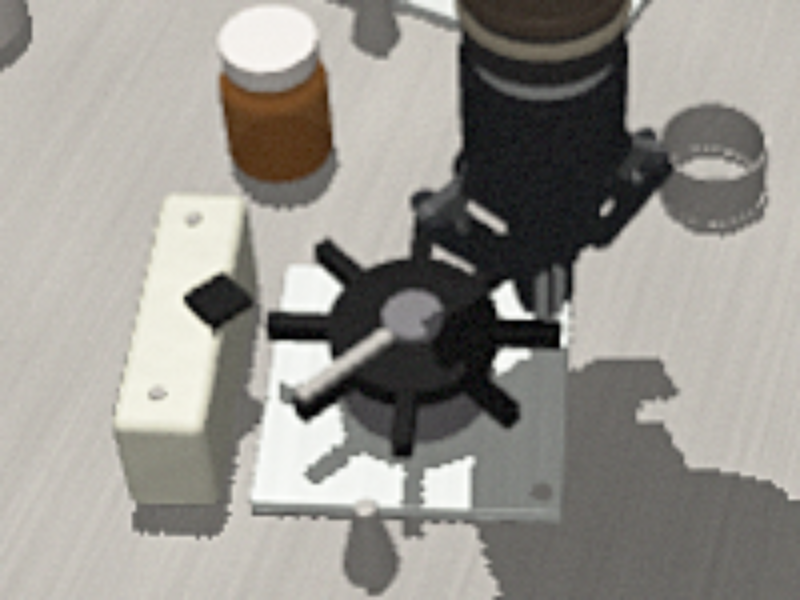

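View pics/p1_scene.png

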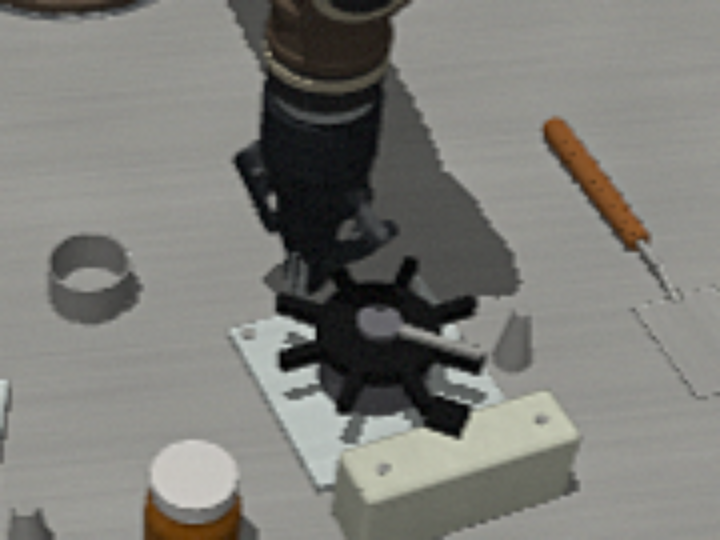

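One click happened. In the side view the bar now points at (297,400), one paddle short of the wedge at (250,300), and the finger is centred in the gap. I'll do the second 45°.

```bash
python3 arc.py 202.5 157.5 p2 2>&1 | grep -v Gimbal
```

```text
9.53 195.0 [0.498  0.1211 0.057 ] [ 0.4  0.1 -0.8]
9.97 187.5 [0.4945 0.1285 0.057 ] [ 1.1 -3.2 -0.5]
10.42 180.0 [0.4918 0.1369 0.057 ] [ 1.2 -2.9 -0.3]
10.86 172.5 [0.4898 0.1461 0.0569] [-0.6  1.2  0.4]
11.3 165.0 [0.4894 0.1544 0.057 ] [ 0.2  0.2 -0.4]
11.74 157.5 [0.4901 0.1627 0.057 ] [ 0.5 -0.7  0.4]
[-0.7 -0.3 -0.3]
```

View pics/p2_side.png

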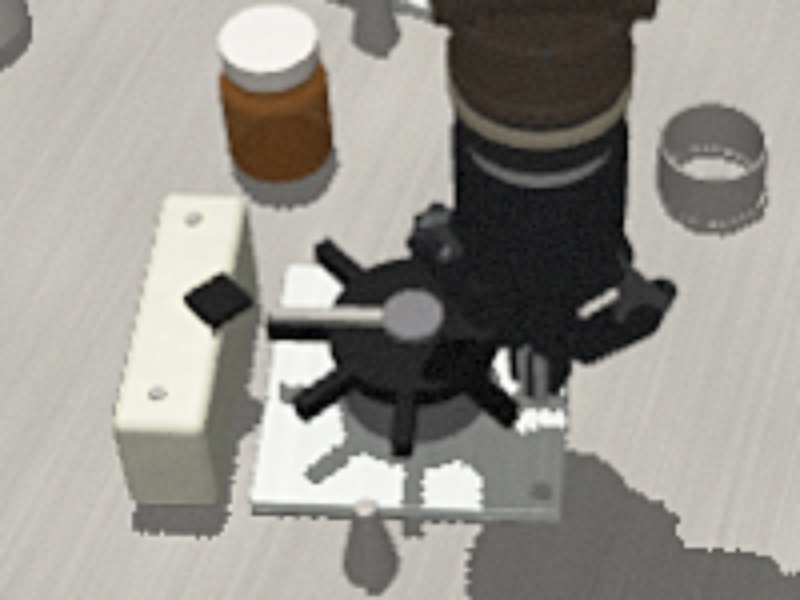

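View pics/p2_wrist.png

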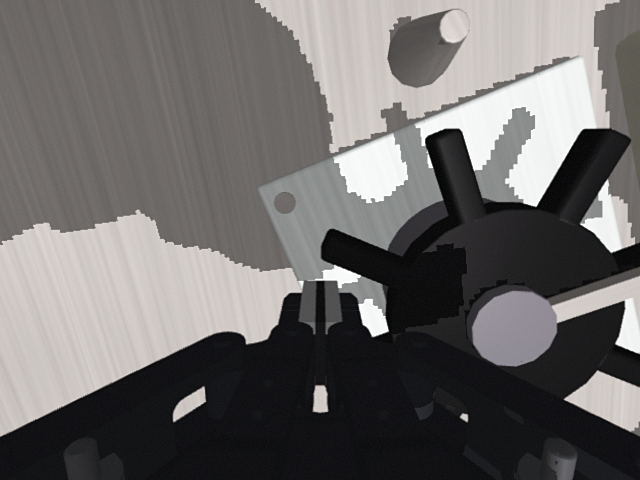

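The bar, ending at (270,318) in the side view, now points at the wedge, and the finger stands free in its gap. I'll lift straight up, check, and measure.

```bash
python3 - <<'E' 2>&1 | grep -v Gimbal
from rig import *; from h import *
move_l(pose(157.5,.2,RR)[0],feed=.08); p=pose(157.5,.2,RR)[0]; move_l([.36,.0,.25],feed=.15); wait(.5)
s=sense(); print(s['time_s'],s['wrist_force'].round(1))
o=[]
for n in('scene','side'):
    im=camera(n)["img"][:,:,::-1]; cv2.imwrite(f"pics/end_{n}.png",im)
    d=cv2.absdiff(np.ascontiguousarray(im),cv2.imread(f"pics/{n}0.png")).max(2)>40
    v=im.copy(); v[d]=(0,0,255); x0,y0,w,h,f=(290,190,160,120,5) if n=='scene' else (200,240,200,150,4)
    cv2.imwrite(f"pics/endc_{n}.png",cv2.resize(im[y0:y0+h,x0:x0+w],None,fx=f,fy=f)); cv2.imwrite(f"pics/diff_{n}.png",v)
E
```

```text
16.3083 [ 0.3 -0.3  0.3]
```

View pics/endc_side.png

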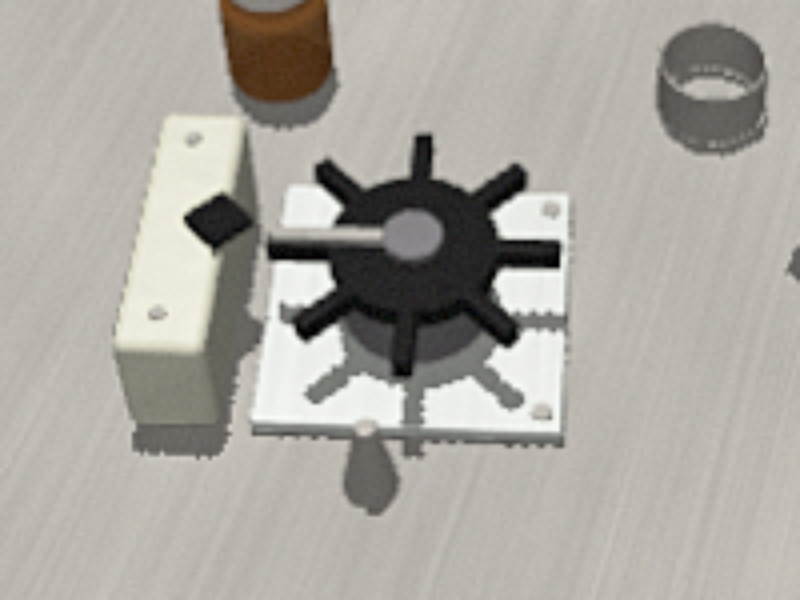

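View pics/diff_scene.png

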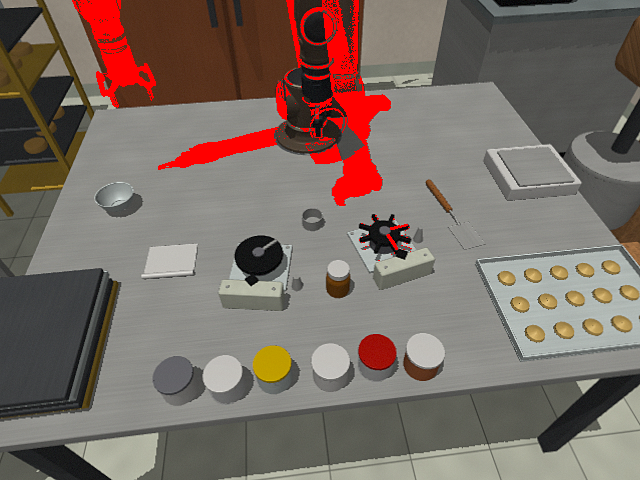

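View pics/diff_side.png

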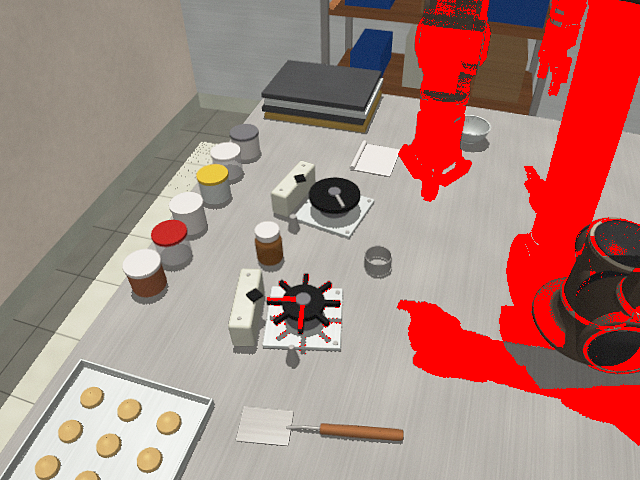

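The bar points at the wedge. Only the star wheel, the arm and the arm's shadow differ from the start, and no loose item or the disc shows any change. I'm handing it in.

Run:
```python
from rig import *; from h import *
print('bar tip',atz('side',si(270,237),.063),'expected',C+.07*np.array([np.cos(psi),np.sin(psi)]),'mark',C+.077*np.array([np.cos(psi),np.sin(psi)]))
finish_job()
```

```text
bar tip [0.6213 0.1738 0.063 ] expected [0.62330082 0.17090829] mark [0.6300809  0.17264912]
the job is handed in; nothing more can be done
```

I turned the star wheel two clicks clockwise, so its bar now points at the wedge, and handed the job in at about 16 s of the 64 s allowed. I did it with the shut fingertips in two slow 45° pushes, looking at the wheel after each one. The wheel had started two clicks short of the mark.

- **Bar position:** in the last picture I measured the bar's end at (0.621, 0.174). That is about 9 mm horizontally from the mark (limit 18 mm) and within 4 mm of where it should be.
- **Forces:** the wrist force stayed below about 4 N in every reading. It was near zero after the finger was lifted clear.
- **Everything else:** comparing the first and last pictures shows no change in the plain disc or any loose thing. Only the star wheel, the arm and their shadows differ.

None of my checks failed or disagreed. The hand-in reported no verdict.

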